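# Stock the revolving bin, painted side up

### The job

Put every cover plate that lies bare side up on the bench into the red revolving bin, yellow side up and flat, one to a pocket, leaving those already in the bin in their pockets: turn the bin (it has pegs to turn it by) to the click stop that brings an empty pocket to the loader, lay a plate in the blue tip tray, swing the tray right over so that the plate tumbles into the pocket, swing the tray back, and so on. Finish with the tray lying flat and the bin clicked into a stop with an empty pocket at the loader, and do not disturb the other things on the bench.

Things in the scene. Friction and masses are not known exactly. Their poses are not given: they have to be found in the camera images.
- carousel: Fixed foot of the red revolving bin; origin on the wheel's upright axis at bench level, z up. The loader (blue tip tray) is on the foot's own -y side, at x = 0: its hinge line runs along x at y = -168 mm, 64 mm above the bench. Two hinge posts stand at x = -64 to -56 and 56 to 64 mm, y = -189 to -167 mm, 74 mm high.
- wheel (a joint): Turn of the red wheel about its upright axis, rad, 0 at the start, growing anticlockwise seen from above; no limit either way. Click stops every 60 degrees (multiples of pi/3): there a pocket is squarely at the loader. About 4 N at a peg pushes it out of a stop; let go, it swings into the nearest stop and settles within a second.
- wheel_hub (a point): On the wheel's axis, on the hub cap (radius 30 mm), 88 mm above the bench; its axes turn with the wheel and agree with the foot's at wheel = 0. The wheel is 336 mm across: hub of 70 mm radius, 68 mm high, and six equal sector pockets around it.
- peg0 (a point): Centre of the black ball (18 mm) on one of six upright round steel pegs (14 mm) to turn the wheel by, one in each dividing wall, 120 mm from the axis, 60 degrees apart. Ball centre 96 mm, top 105 mm above the bench. At wheel = 0 this peg lies straight out along the foot's +x.
- load_spot (a point): On the foot: middle of the floor of whichever pocket is at the loader, 118 mm from the axis, 30 mm above the bench. Pockets reach from 70 to 162 mm from the axis; their walls are 4 mm thick and end 56 mm above the bench. At a stop the six pocket middles lie in this direction and every 60 degrees round, the pegs halfway between.
- tray (a joint): Tilt of the blue tip tray, rad: 0 flat outside the wheel, growing as its outer end is lifted up and over towards the wheel, to a stop at 2.1, leaning over the pocket at the loader. No spring: it falls back to 0 from below about 1.4 and stays on 2.1 once over. A part in it slides to the hinge end and, past upright, tumbles over the lip into the pocket.
- tray_mid (a point): On the tray: where to lay a plate, on the floor's top, mid-width, 58 mm out from the hinge, 64 mm above the bench when flat. Tray floor 100 mm along the hinge x 110 mm; side walls 16 mm high, 90 mm apart inside; lip at the hinge end 20 mm high, 4 mm thick; outer end open. Lay the plate's 76 mm along the hinge (foot's x).
- tray_bar (a point): On the tray: middle of its round steel bar handle, 12 mm thick, 100 mm long, parallel to the hinge, 155 mm from it, 65 mm above the bench when flat; 39 mm clear between bar and tray end; the arms that carry it are at the bar's ends. It swings on a 155 mm circle about the hinge.
- p1: Flat aluminium cover plate, 76 x 52 x 12 mm, 0.14 kg: one face yellow, the other bare metal with a dark bar. Origin in its middle; x along the 76 mm, y along the 52 mm, z out of the yellow face. Waits on the bench with the bare face up (z down). Two or three of these are present; an absent one is None.
- p2: Flat aluminium cover plate, 76 x 52 x 12 mm, 0.14 kg: one face yellow, the other bare metal with a dark bar. Origin in its middle; x along the 76 mm, y along the 52 mm, z out of the yellow face. Waits on the bench with the bare face up (z down). Two or three of these are present; an absent one is None.
- p3: Flat aluminium cover plate, 76 x 52 x 12 mm, 0.14 kg: one face yellow, the other bare metal with a dark bar. Origin in its middle; x along the 76 mm, y along the 52 mm, z out of the yellow face. Waits on the bench with the bare face up (z down). Two or three of these are present; an absent one is None.
- s0: Flat aluminium cover plate, 76 x 52 x 12 mm, 0.14 kg: one face yellow, the other bare metal with a dark bar. Origin in its middle; x along the 76 mm, y along the 52 mm, z out of the yellow face. Already stocked, yellow up, in the pocket that is at the loader at the start.
- s1: Flat aluminium cover plate, 76 x 52 x 12 mm, 0.14 kg: one face yellow, the other bare metal with a dark bar. Origin in its middle; x along the 76 mm, y along the 52 mm, z out of the yellow face. Already stocked, yellow up, in the pocket next to it clockwise from above (it comes to the loader at wheel = pi/3). Exactly one of s1 and s2 is present; the other is None.
- s2: Flat aluminium cover plate, 76 x 52 x 12 mm, 0.14 kg: one face yellow, the other bare metal with a dark bar. Origin in its middle; x along the 76 mm, y along the 52 mm, z out of the yellow face. Already stocked, yellow up, two pockets clockwise (at the loader at wheel = 2 pi/3). Exactly one of s1 and s2 is present; the other is None.
- oil_bottle: Yellow plastic bottle, 64 mm across, 140 mm tall, standing, loose on the bench; to be left alone. Origin under its middle, z up.
- shackle: Dark steel shackle with a brass pin, 90 x 90 x 18 mm, lying flat, loose on the bench; to be left alone. Origin under its middle, z up.
- tape_roll: Brown card ring, 90 mm across, 24 mm high, lying flat, loose on the bench; to be left alone. Origin under its middle, z up.
- wrench: Steel wrench, 180 mm, lying, loose on the bench; to be left alone. Origin under its middle, z up.
Not all that is in view belongs to the job. Leave any green or pink look-alike of the p1 alone.

How it is judged:
On the way, in this order (a step that is already met when the one before it is completed fails the run):
1. the filled pocket has been turned away from the loader and the bin sits in a click stop (horizontal distance between s0 and load_spot above 0.09 m and (angle between the x axis of wheel_hub and the x axis of carousel, either way round below 0.12 rad or angle between the x axis of wheel_hub and the x axis of carousel, either way round between 0.927198 and 1.1672 rad)), for 0.2 s.
2. the tip tray has been swung over past upright (value of joint tray above 1.55 rad), for 0.1 s.
3. the tray is flat again and a plate lies yellow side up in the pocket at the loader (value of joint tray below 0.1 rad and ((horizontal distance between p1 and load_spot below 0.045 m and angle between p1's own z axis and vertical below 0.2 rad and height (world z) of p1 below 0.046 m) or (horizontal distance between p2 and load_spot below 0.045 m and angle between p2's own z axis and vertical below 0.2 rad and height (world z) of p2 below 0.046 m) or (horizontal distance between p3 and load_spot below 0.045 m and angle between p3's own z axis and vertical below 0.2 rad and height (world z) of p3 below 0.046 m))), for 0.1 s.
At the end, for the whole second after the job is handed in: every plate lies yellow up (within 0.2 rad), at rest on a pocket floor, middles over 60 mm apart (one to a pocket) and over 75 mm from the load spot (empty pocket at the loader); wheel still, within 0.12 rad of a click stop; tray flat (under 0.1 rad) (angle between each of p1, p2, p3, s0, s1, s2's own z axis and vertical below 0.2 rad and horizontal distance between p1 and carousel between 0.08 and 0.15 m and height (world z) of p1 between 0.025 and 0.046 m and horizontal distance between each of p1, p2, p3, s0, s1, s2 and load_spot above 0.075 m and linear speed of each of p1, p2, p3, s0, s1, s2 below 0.03 m/s and horizontal distance between p2 and carousel between 0.08 and 0.15 m and height (world z) of p2 between 0.025 and 0.046 m and horizontal distance between p3 and carousel between 0.08 and 0.15 m and height (world z) of p3 between 0.025 and 0.046 m and horizontal distance between s0 and carousel between 0.08 and 0.15 m and height (world z) of s0 between 0.025 and 0.046 m and horizontal distance between s1 and carousel between 0.08 and 0.15 m and height (world z) of s1 between 0.025 and 0.046 m and horizontal distance between s2 and carousel between 0.08 and 0.15 m and height (world z) of s2 between 0.025 and 0.046 m and horizontal distance between p1 and p2 above 0.06 m and horizontal distance between each of p1, p2 and p3 above 0.06 m and horizontal distance between each of p1, p2, p3 and s0 above 0.06 m and horizontal distance between each of p1, p2, p3, s0 and s1 above 0.06 m and horizontal distance between each of p1, p2, p3, s0, s1 and s2 above 0.06 m and (angle between the x axis of wheel_hub and the x axis of carousel, either way round below 0.12 rad or angle between the x axis of wheel_hub and the x axis of carousel, either way round between 0.927198 and 1.1672 rad) and value of joint tray below 0.1 rad and velocity of joint wheel between -0.1 and 0.1 rad/s); the robot touches nothing.
It fails at once if another thing on the bench is moved more than 40 mm or the bottle knocked over (distance of any of oil_bottle, shackle, tape_roll, wrench from where it was at the start of the episode above 0.04 m or angle between oil_bottle's own z axis and vertical above 0.6 rad).
It fails at once if a plate falls off the bench (height (world z) of any of p1, p2, p3, s0, s1, s2 below -0.05 m).
Of p1, p2, p3 only 2 to 3 are there at a start; the rules pass over those that are not, and their reading is None.
Of s1, s2 only 1 to 1 are there at a start; the rules pass over those that are not, and their reading is None.
At some moment in a run one of p1, p2, p3 may be knocked a few centimetres aside while the robot is not near it.
Once in a run the grip may slacken for a moment while it holds something.
It also fails if it takes over 210 s, if anything falls off the work surface, if the arm or the gripper's body presses on something with over 40 N, if the wrist force passes 120 N, or if a joint passes its speed limit or range.

### The arm

A 6-joint arm with a two-finger parallel gripper is mounted at the origin on the work surface. World frame = base frame: x ahead of the robot, y to its left, z up, the work surface at z = 0. Lengths are in m, angles in rad, forces in N, time in s.
With the tool pointing down it reaches from about 0.35 to 0.875 m from the base axis. Payload 4.2 kg.
Tool frame: the origin (TCP) lies on the centre line of the jaws, within the pads' length; the fingertips stand 25 mm ahead of it and the grasp point (between the pads) lies 6 mm ahead of it; z points along the fingers, x is the direction in which the jaws open and shut, and the axes are right-handed (so a half turn about z gives the same grasp; the last joint's range is limited). The gripper opens to 87 mm and grips with 3 to 60 N. Pads are 19 mm wide; open, the fingers measure 117 mm over their backs; the gripper's body (75 mm by 190 mm) begins 51 mm behind the grasp point.
Start: joints at [-1.071, 0.385, 0.008, 0, -1.194, -0.259], TCP at [0.149, -0.607, 0.248] pointing down, gripper open.
Joint ranges: [-3.14, 3.14], [-1.21, 2.06], [-1.07, 1.41], [-3.16, 2.05], [-2.99, -0.16], [-3.1, 3.1]. Speed limits (rad/s): [2.79, 2.79, 3.14, 3.14, 3.14, 3.14].

### API

Orientations are given as a rotation vector (axis times angle).
In Python, from bench import robot, planner, grab_frame, job gives the robot as it stands. The module is installed in compiled form; this text tells all that it offers. Calls block until the motion is done:
- robot.reach(position, orientation): joint-space move of the TCP to a pose.
- robot.line_to(position, ori=None, velocity=0.15): straight line of the TCP; ori=None keeps the orientation; velocity is the mean speed in m/s.
- robot.move_j(angles): joint-space move.
- robot.let_go() and robot.grab(effort=None): open the fingers fully, or close them until they stop; effort is the grip in N (None keeps the last).
- robot.sleep(seconds).
- planner.ik(position, orientation): joint angles nearest the present ones, or None.
- robot.state(): the state.
- grab_frame(name): name is "scene" or "top"; returns a dict with "color" (400x640x3 uint8, red, green, blue), "mtx" (3x3 intrinsics, pixels), "R" (3x3) and "t" (3): a world point X has camera coordinates R X + t. Camera axes: x right, y down, z forward; pixel columns grow to the right and rows downward; lengths in m; the calibration is good to about 2 mm. A picture is of the moment at which its call begins. There is no depth.
A pose or a line that the arm cannot do raises robot.MotionError and nothing moves.
- job.close_job(): hands the job in, once; it reports no verdict.
The state is a dict: "time_s": time; "joints": joint angles; "qvel": joint speeds; "joint_efforts": joint torques, N m; "tcp_pos": TCP position; "tcp_rot": TCP orientation; "contact_force": force on the tool from outside, world axes, zero at the start; "torque": the same for the moment, N m; "grip_width": finger opening in m.
Only numpy, scipy, OpenCV 4.12 (cv2) and the standard library are available. Lean on these libraries where they do the work, as an engineer would, in place of code of your own. Each camera call takes 0.05 s, during which the arm holds its last target.

## Working session

There is one attempt and no reset: what is moved stays moved. The work goes in short steps, each a Python script; the robot and the scene stay as the last script left them, time stands still between calls to the robot, and variables do not carry over. Pictures are saved under pics/ and viewed, and the job is handed in when it is done.

```bash
mkdir -p pics; ls; python3 - <<'E'
from bench import robot, planner, grab_frame, job
import cv2,numpy as np
for n in("scene","top"):
    f=grab_frame(n); cv2.imwrite(f"pics/{n}0.png",f["color"][:,:,::-1]); print(n,f["mtx"].tolist(),f["R"].tolist(),f["t"].tolist(), (-f["R"].T@f["t"]).tolist())
print(robot.state())
E
```

```text
pics
scene [[373.5809349013187, 0.0, 320.589119502191], [0.0, 373.5809349013187, 196.69156524011822], [0.0, 0.0, 1.0]] [[0.2807818669910676, 0.9597634233682547, -0.00396413085789132], [0.7779367994329145, -0.23000304092407453, -0.584733218873147], [-0.5621173180547666, 0.16109864161477758, -0.8112159690321621]] [-0.1993431078293764, -0.41279920427760997, 1.5093621211614292] [1.2255422092930282, -0.1467790361036047, 0.9822510261078334]
top [[411.1545906458371, 0.0, 323.257115539182], [0.0, 411.1545906458371, 197.22338697112386], [0.0, 0.0, 1.0]] [[-0.02765987722552628, -0.9996086146289447, 0.004189122995401973], [-0.9959358840870833, 0.027198430744483665, -0.08586011968729729], [0.08571257772082407, -0.006546978283094818, -0.9962983946066623]] [0.05414214517815662, 0.5665286557934901, 1.262043459392489] [0.4575507846564745, 0.04697483544617616, 1.3057872826039016]
{'time_s': 0.1, 'joints': array([-1.07139104e+00,  3.85500521e-01,  6.79767401e-03, -4.32604088e-04,
       -1.19398242e+00, -2.58582775e-01]), 'qvel': array([ 2.31879424e-04, -1.84220198e-03,  2.51762186e-03, -1.21642697e-07,
        6.46899587e-04, -7.13630391e-04]), 'joint_efforts': array([-4.60107494e-04, -3.91687810e+01,  1.87936109e+01,  4.23191652e+00,
        1.35089300e-02, -6.68927510e-05]), 'tcp_pos': array([ 0.1489645 , -0.60650597,  0.24657046]), 'tcp_rot': array([-1.93774035e+00, -2.47080211e+00, -1.75223304e-03]), 'contact_force': array([-0.74273933, -0.27519461, -0.43941093]), 'torque': array([-0.01882526, -0.00339342, -0.01935365]), 'grip_width': 0.08707671066874975}
```

View pics/scene0.png

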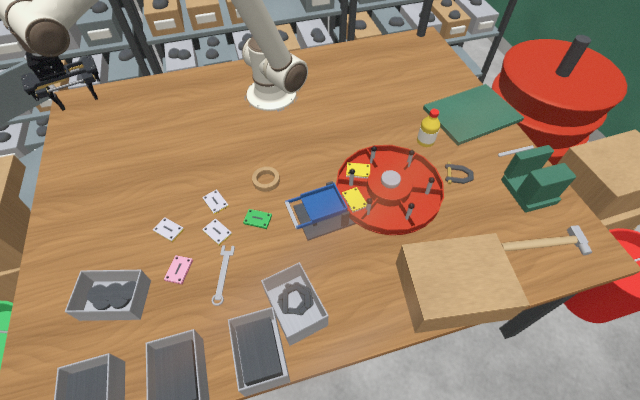

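View pics/top0.png

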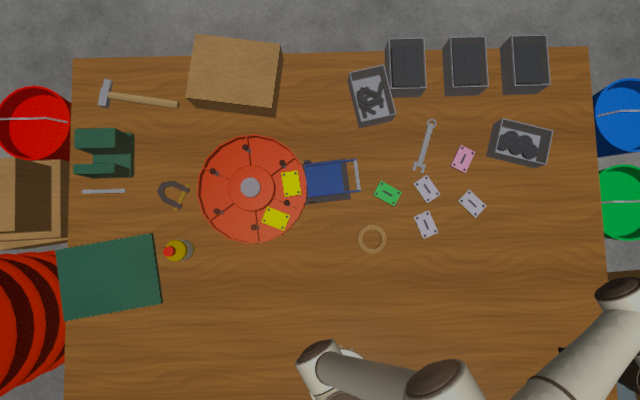

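The image shows three bare plates in top at (427,189), (472,203) and (426,225). The look-alikes are green at (387,193) and pink at (463,159). Yellow stocked plates are at (292,183), the loader pocket, and (276,219), one step clockwise, so s1. I'll crop to check.

```bash
cat > h.py <<'E'
from bench import robot, planner, grab_frame, job
import cv2,numpy as np
from scipy.spatial.transform import Rotation as Ro
def px2w(f,u,v,z):
    d=f["R"].T@np.linalg.inv(f["mtx"])@np.array([u,v,1.]); c=-f["R"].T@f["t"]
    return c+d*(z-c[2])/d[2]
def w2px(f,X):
    p=f["mtx"]@(f["R"]@np.asarray(X,float)+f["t"]); return p[:2]/p[2]
def crop(f,x0,x1,y0,y1,s,name):
    im=f["color"][y0:y1,x0:x1,::-1]; im=cv2.resize(im,None,fx=s,fy=s,interpolation=cv2.INTER_CUBIC); cv2.imwrite("pics/"+name,im)
E
python3 - <<'E'
from h import *
f=grab_frame("top")
crop(f,350,500,130,250,5,"pl.png"); crop(f,190,370,125,255,4,"wh.png")
hsv=cv2.cvtColor(f["color"],cv2.COLOR_RGB2HSV)
m=((hsv[:,:,1]<60)&(hsv[:,:,2]>140)).astype(np.uint8)
n,l,s,c=cv2.connectedComponentsWithStats(m)
for i in range(1,n):
    if 30<s[i,4]<1000: 
        r=cv2.minAreaRect(np.argwhere(l==i)[:,::-1].astype(np.float32)); print(s[i].tolist(),c[i].round(1).tolist(),[np.round(q,1).tolist() for q in r],px2w(f,*c[i],0.012)[:2].round(4))
m=((hsv[:,:,2]<70)).astype(np.uint8); m[:, :190]=0;m[:,310:]=0;m[:125]=0;m[255:]=0
n,l,s,c=cv2.connectedComponentsWithStats(m)
for i in range(1,n):
    if s[i,4]>8:print('dark',s[i].tolist(),c[i].round(1).tolist(),px2w(f,*c[i],0.096).round(4))
m=((hsv[:,:,0]>100)&(hsv[:,:,0]<130)&(hsv[:,:,1]>130)&(hsv[:,:,2]>60)).astype(np.uint8)
n,l,s,c=cv2.connectedComponentsWithStats(m)
for i in range(1,n):
    if s[i,4]>50:print('blue',s[i].tolist(),c[i].round(1).tolist(),px2w(f,*c[i],0.07).round(4))
print(hsv[188,250],px2w(f,250,188,.088))
E
```

```text
[620, 110, 18, 2, 35] [628.6, 110.5] [[628.5, 110.5], [1.0, 17.0], 90.0] [ 0.8228 -0.9543]
[414, 175, 26, 28, 337] [426.8, 188.5] [[426.6, 188.4], [24.3, 16.3], 55.0] [ 0.5877 -0.29  ]
[459, 190, 28, 28, 340] [472.2, 203.1] [[472.0, 203.0], [24.0, 15.6], 45.0] [ 0.5372 -0.4314]
[414, 211, 24, 28, 338] [425.8, 224.2] [[425.9, 224.0], [24.6, 16.1], 66.4] [ 0.4751 -0.2816]
[323, 346, 11, 7, 32] [328.8, 349.2] [[327.7, 349.0], [4.3, 10.4], 77.5] [0.1016 0.0343]
[341, 350, 22, 9, 91] [350.3, 353.6] [[351.6, 353.6], [22.2, 5.1], 12.1] [ 0.0866 -0.031 ]
[297, 353, 36, 47, 554] [312.5, 377.4] [[316.9, 376.5], [39.1, 27.2], 65.0] [0.0196 0.0864]
[429, 372, 53, 28, 650] [460.0, 390.8] [[455.0, 385.5], [52.0, 27.0], -0.0] [-0.0328 -0.3606]
[319, 388, 19, 12, 65] [327.0, 394.0] [[328.4, 393.8], [4.5, 19.7], 63.4] [-0.0303  0.0436]
[545, 389, 26, 11, 154] [557.2, 395.8] [[557.5, 394.0], [25.0, 10.0], -0.0] [-0.0561 -0.6555]
dark [243, 145, 5, 5, 20] [245.2, 147.0] [0.7184 0.2674 0.096 ]
dark [280, 160, 5, 6, 19] [281.8, 162.6] [0.6682 0.1593 0.096 ]
dark [304, 160, 6, 4, 18] [306.4, 161.8] [0.6686 0.0863 0.096 ]
dark [210, 169, 6, 5, 20] [212.6, 170.9] [0.6489 0.3651 0.096 ]
dark [284, 200, 5, 5, 17] [286.3, 202.3] [0.5496 0.1484 0.096 ]
blue [593, 78, 47, 79, 2986] [618.1, 116.6] [ 0.7882 -0.8754  0.07  ]
blue [305, 160, 41, 37, 1133] [324.2, 178.6] [0.6203 0.0344 0.07  ]
[159  13 136] [0.59581444 0.25617343 0.088     ]
```

View pics/pl.png

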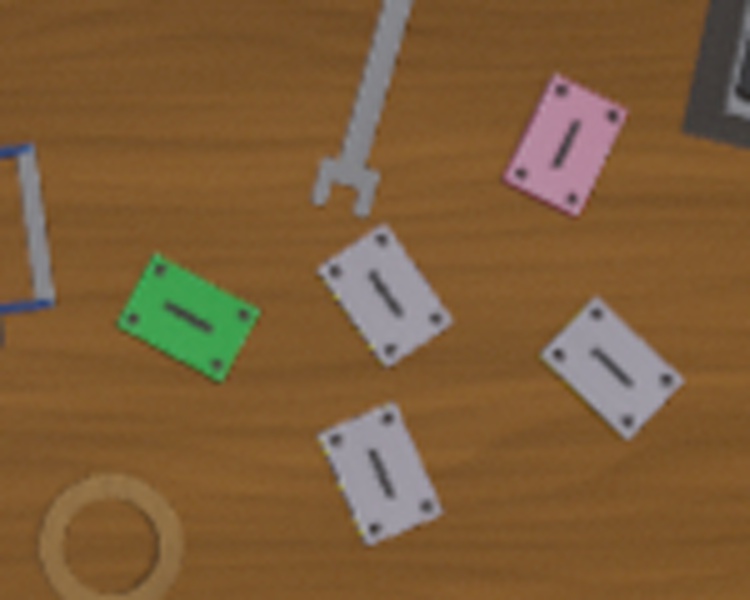

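View pics/wh.png

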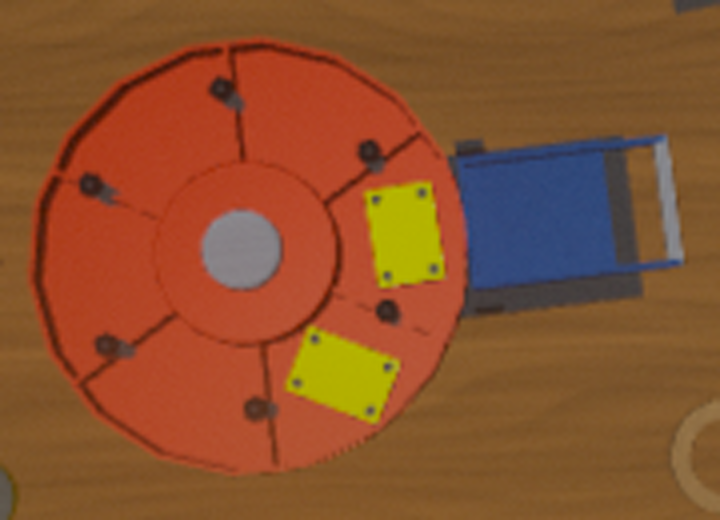

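The crops confirm three bare grey plates. Six pegs, the hub and the tray are visible too. Next I fit the carousel pose from the pegs.

```bash
cat >> h.py <<'E'
def refine_dark(f,u,v,r=5):
    g=cv2.cvtColor(f["color"],cv2.COLOR_RGB2GRAY).astype(float)
    for _ in range(4):
        x0,y0=int(round(u))-r,int(round(v))-r; w=g[y0:y0+2*r+1,x0:x0+2*r+1]
        yy,xx=np.mgrid[y0:y0+2*r+1,x0:x0+2*r+1]; ww=np.clip(75-w,0,None)*(np.hypot(xx-u,yy-v)<r)
        if ww.sum()==0: return u,v
        u,v=(xx*ww).sum()/ww.sum(),(yy*ww).sum()/ww.sum()
    return u,v
def plates(f):
    hsv=cv2.cvtColor(f["color"],cv2.COLOR_RGB2HSV)
    m=((hsv[:,:,1]<60)&(hsv[:,:,2]>120)).astype(np.uint8); m[:130]=0; m[270:]=0; m[:,:370]=0; m[:,560:]=0
    m=cv2.morphologyEx(m,cv2.MORPH_OPEN,np.ones((5,5),np.uint8))
    out=[]
    for c in cv2.findContours(m,cv2.RETR_EXTERNAL,cv2.CHAIN_APPROX_NONE)[0]:
        if 200<cv2.contourArea(c)<420:
            W=np.array([px2w(f,*p,0.012)[:2] for p in c[:,0,:]],np.float32)
            (cx,cy),(a,b),ang=cv2.minAreaRect(W*1000)
            if a<b: ang+=90   # now ang is direction of long side
            out.append((cx/1000,cy/1000,np.deg2rad(ang),max(a,b),min(a,b)))
    return out
E
python3 - <<'E'
from h import *
from scipy.optimize import least_squares
f=grab_frame("top")
P=[(245.5,147.5),(282.5,163.3),(213,171.3),(287,202.8),(216.8,211.5),(254.3,227)]
W=np.array([px2w(f,*refine_dark(f,*p),.096)[:2] for p in P]); print(W.round(4))
c=W.mean(0); 
def res(p):
    d=W-p[:2]; a=np.arctan2(d[:,1],d[:,0]); k=np.round((a-p[2])/(np.pi/3)); t=p[2]+k*np.pi/3
    return (d-.12*np.c_[np.cos(t),np.sin(t)]).ravel()
for a0 in (0.0,.15):
    s=least_squares(res,[*c,a0]); print(s.x,s.cost,s.fun.round(4))
x,y,a=s.x
def F(px,py,pz): return np.array([x+np.cos(a)*px-np.sin(a)*py,y+np.sin(a)*px+np.cos(a)*py,pz])
im=f["color"][:,:,::-1].copy(); im=cv2.resize(im,None,fx=4,fy=4)
for p in [(0,-.168-.155,.065),(-.05,-.323,.065),(.05,-.323,.065),(0,-.168,.064),(0,-.118,.036),(0,0,.088),(-.05,-.278,.064),(.05,-.278,.064),(.05,-.168,.064),(-.05,-.168,.064),(.12,0,.096)]:
    q=w2px(f,F(*p)); cv2.circle(im,tuple(int(v*4+1.5) for v in q),3,(255,0,255),-1)
cv2.imwrite("pics/fit.png",im[500:1020,760:1480])
for p in plates(f): print(np.round(p,4))
# scene view check
g=grab_frame("scene"); im=cv2.resize(g["color"][:,:,::-1],None,fx=4,fy=4)
for p in [(0,-.323,.065),(-.05,-.323,.065),(.05,-.323,.065),(0,0,.088),(.12,0,.096),(-.12,0,.096)]+[]:
    q=w2px(g,F(*p)); cv2.circle(im,tuple(int(v*4+1.5) for v in q),3,(255,0,255),-1)
for p in plates(f): q=w2px(g,[p[0],p[1],.012]); cv2.circle(im,tuple(int(v*4+1.5) for v in q),3,(0,0,255),-1)
cv2.imwrite("pics/fit2.png",cv2.resize(im[500:1000,580:1800],None,fx=.65,fy=.65))
E
```

```text
[[0.7187 0.2665]
 [0.6668 0.1576]
 [0.6488 0.3653]
 [0.5496 0.1481]
 [0.5281 0.354 ]
 [0.4803 0.2448]]
[0.59873457 0.25605253 0.09235376] 3.6931521127997503e-06 [ 0.0005 -0.0006 -0.0012 -0.0005 -0.0001  0.0002  0.001   0.0011 -0.0013
 -0.      0.001  -0.0002]
[0.59873457 0.25605253 0.09235376] 3.6931521127996254e-06 [ 0.0005 -0.0006 -0.0012 -0.0005 -0.0001  0.0002  0.001   0.0011 -0.0013
 -0.      0.001  -0.0002]
[ 0.4757 -0.2821  3.1139 69.0389 56.5797]
[ 0.5378 -0.4308  1.5433 57.3527 57.0125]
[ 0.5891 -0.2909  3.0941 63.7936 57.0716]
```

View pics/fit.png

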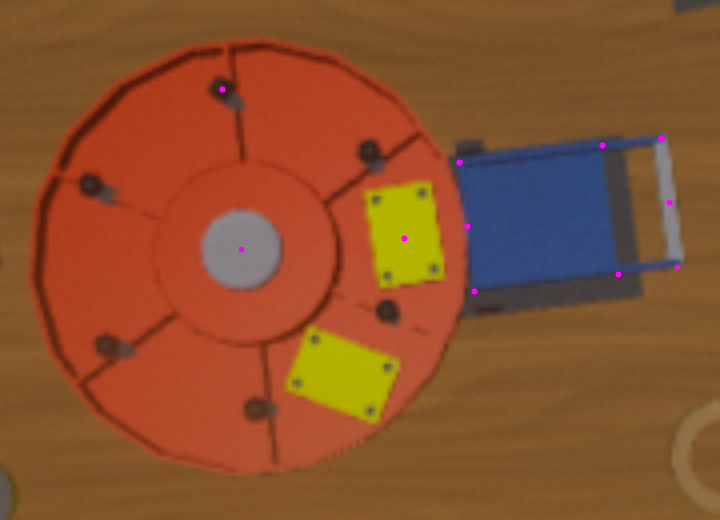

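View pics/fit2.png

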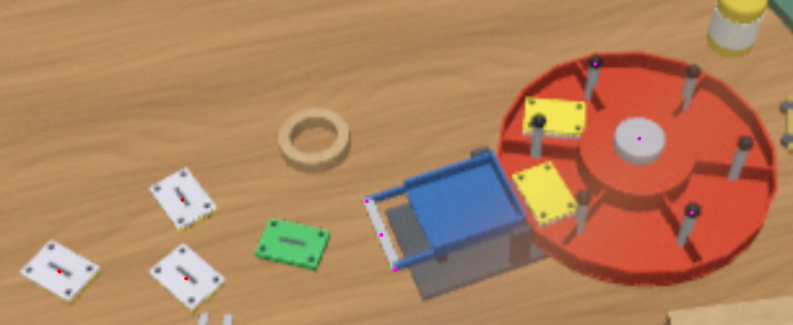

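```bash
cat >> h.py <<'E'
CX,CY,CA=0.59873,0.25605,0.09235
def F(px,py,pz): return np.array([CX+np.cos(CA)*px-np.sin(CA)*py,CY+np.sin(CA)*px+np.cos(CA)*py,pz])
RF=Ro.from_euler('z',CA).as_matrix()
def ori(d,x):
    d=np.array(d,float);x=np.array(x,float); return Ro.from_matrix(np.c_[x,np.cross(d,x),d])
def down(phi): return ori([0,0,-1],[np.cos(phi),np.sin(phi),0])   # phi world dir of jaw axis
def barpose(th,a,s=1,off=0.,adv=0.006):
    """TCP pose gripping bar at tray angle th; a tilt; adv grasp point ahead of TCP; off back-off along tool"""
    b=F(0,-.168-.155*np.cos(th),.064+.155*np.sin(th)+.001*np.cos(th))
    d=RF@np.array([0,np.sin(a),-np.cos(a)]); x=s*(RF@np.array([0,np.cos(a),np.sin(a)]))
    return b-d*(adv+off), ori(d,x).as_rotvec()
def plates(f):
    hsv=cv2.cvtColor(f["color"],cv2.COLOR_RGB2HSV)
    m=((hsv[:,:,1]<60)&(hsv[:,:,2]>120)).astype(np.uint8); m[:130]=0; m[270:]=0; m[:,:370]=0; m[:,560:]=0
    out=[]
    for c in cv2.findContours(m,cv2.RETR_EXTERNAL,cv2.CHAIN_APPROX_NONE)[0]:
        if 200<cv2.contourArea(c)<420:
            z=np.zeros_like(m); cv2.drawContours(z,[c],-1,1,-1)
            W=np.array([px2w(f,p[1],p[0],0.012)[:2] for p in np.argwhere(z)])
            mu=W.mean(0); w,v=np.linalg.eigh(np.cov((W-mu).T)); l=v[:,1]
            out.append((mu[0],mu[1],np.arctan2(l[1],l[0]),*(np.sqrt(12*w[::-1])*1000)))
    return out
E
python3 - <<'E'
from h import *
f=grab_frame("top")
for p in plates(f): print(np.round(p,4))
for s in(1,-1):
  print('s',s)
  for th in (0,.3,.6,.9,1.2,1.5,1.8,2.08):
    a=min(np.pi/4,np.pi/2-th)
    q=planner.ik(*barpose(th,a,s)); print(th,None if q is None else q.round(2))
  print(planner.ik(*barpose(0,np.pi/4,s,off=.08)))
for A in (60,30,0):
  for j in (0,np.pi):
    t=np.deg2rad(A)
    q=planner.ik(F(.12*np.cos(t),.12*np.sin(t),.1),down(CA+np.deg2rad(30)+np.pi/2+j).as_rotvec()); print(A,j,None if q is None else q.round(2))
for j in (0,np.pi): print('place',planner.ik(F(0,-.168-.068,.095),down(CA+np.pi/2+j).as_rotvec()))
E
```

```text
[ 0.4754 -0.2813 -2.778  76.5546 52.0371]
[ 0.5376 -0.4307 -2.3866 77.0804 52.4405]
[ 0.588  -0.2896 -2.5612 76.6422 52.6819]
s 1
0 [-0.22  0.74  0.21 -0.75 -1.4  -0.98]
0.3 [-0.21  0.68  0.23 -0.75 -1.45 -1.04]
0.6 [-0.19  0.63  0.23 -0.75 -1.48 -1.1 ]
0.9 [-0.09  0.54  0.2  -0.67 -1.42 -1.22]
1.2 [ 0.12  0.43  0.1  -0.39 -1.25 -1.47]
1.5 [ 0.35  0.39 -0.01 -0.07 -1.15 -1.8 ]
1.8 [ 0.55  0.42 -0.1   0.22 -1.16 -2.13]
2.08 [ 0.69  0.51 -0.15  0.44 -1.25 -2.38]
[-0.29479652  0.71740087  0.31524136 -0.71430276 -1.5396925  -1.02079735]
s -1
0 [-0.22  0.74  0.21 -0.75 -1.4   2.16]
0.3 [-0.21  0.68  0.23 -0.75 -1.45  2.1 ]
0.6 [-0.19  0.63  0.23 -0.75 -1.48  2.04]
0.9 [-0.09  0.54  0.2  -0.67 -1.42  1.93]
1.2 [ 0.12  0.43  0.1  -0.39 -1.25  1.67]
1.5 [ 0.35  0.39 -0.01 -0.07 -1.15  1.34]
1.8 [ 0.55  0.42 -0.1   0.22 -1.16  1.01]
2.08 [ 0.69  0.51 -0.15  0.44 -1.25  0.76]
[-0.29479652  0.71740087  0.31524136 -0.71430276 -1.5396925   2.1207953 ]
60 0 [ 0.73  0.7   0.17  0.   -1.04 -1.68]
60 3.141592653589793 [ 0.73  0.7   0.17  0.   -1.04  1.46]
30 0 [ 0.65  0.74  0.25  0.   -1.08 -1.6 ]
30 3.141592653589793 [ 0.65  0.74  0.25  0.   -1.08  1.54]
0 0 [ 0.57  0.73  0.24  0.   -1.08 -1.52]
0 3.141592653589793 [ 0.57  0.73  0.24  0.   -1.08  1.62]
place [ 0.29423961  0.51846144 -0.19109111  0.         -0.86124377 -1.77268594]
place [ 2.94239614e-01  5.18461440e-01 -1.91091113e-01  4.44089210e-16
 -8.61243774e-01  1.36890671e+00]
```

```bash
cat >> h.py <<'E'
def pegp(Adeg,z): t=np.deg2rad(Adeg); return F(.12*np.cos(t),.12*np.sin(t),z)
def pego(Adeg,j=0): return down(CA+np.deg2rad(Adeg)+np.pi/2+j).as_rotvec()
GZ=.096+.006-.003
def st(tag=''):
    s=robot.state(); print(tag,'t=%.1f'%s["time_s"],s["tcp_pos"].round(4),'F',s["contact_force"].round(1),'w %.4f'%s["grip_width"])
    return s
def turn(A0=60,A1=0,n=6):
    robot.reach(pegp(A0,.19),pego(A0)); st('above')
    robot.line_to(pegp(A0,GZ),velocity=.15); robot.grab(15); st('grab')
    for A in np.linspace(A0,A1,n+1)[1:]: robot.line_to(pegp(A,GZ),ori=pego(A),velocity=.12)
    st('turned'); robot.let_go(); robot.line_to(pegp(A1,.19),velocity=.2); st('up')
E
python3 - <<'E'
from h import *
turn()
f=grab_frame("top"); cv2.imwrite("pics/t1.png",f["color"][:,:,::-1])
E
```

```text
above t=4.1 [0.6493 0.3643 0.1901] F [ 0.1  0.9 -0.7] w 0.0868
grab t=6.0 [0.6489 0.3651 0.099 ] F [ 0.1 -1.   0.4] w 0.0161
turned t=8.0 [0.7176 0.2678 0.099 ] F [-1.1  0.7  0.9] w 0.0159
up t=9.9 [0.7176 0.267  0.1893] F [-0.1  0.1 -0.9] w 0.0869
```

View pics/t1.png

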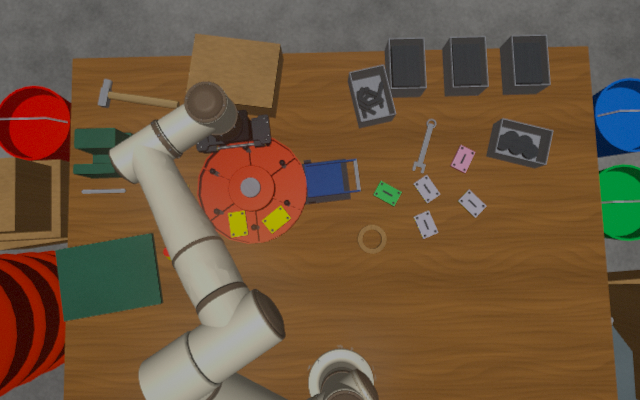

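The wheel clicked over: the stocked plates are now at (238,223) and (277,219), and the loader pocket is empty. Next, pick the first plate and lay it in the tray.

```bash
cat >> h.py <<'E'
def pick(p):
    ph=p[2]+np.pi/2; r=CA+np.pi/2
    while ph-r>np.pi/2: ph-=np.pi
    while ph-r<-np.pi/2: ph+=np.pi
    o=down(ph).as_rotvec()
    robot.reach([p[0],p[1],.12],o)
    robot.line_to([p[0],p[1],.028],velocity=.12); robot.grab(30); s=st('grab')
    robot.line_to([p[0],p[1],.15],velocity=.2); s=st('lift'); return .048<s["grip_width"]<.058
def place(out=.068):
    o=down(CA+np.pi/2).as_rotvec()
    robot.reach(F(0,-.168-out,.17),o); s=st('over tray')
    if not .048<s["grip_width"]<.058: print("LOST?"); return False
    robot.line_to(F(0,-.168-out,.0935),velocity=.1); st('down')
    robot.let_go(); st('released'); robot.line_to(F(0,-.168-out,.19),velocity=.2); return True
E
python3 - <<'E'
from h import *
robot.reach(F(.0,-.2,.25),down(CA+np.pi/2).as_rotvec())
f=grab_frame("top"); P=plates(f); 
for p in P: print(np.round(p,4))
p=min(P,key=lambda p:np.hypot(p[0]-.588,p[1]+.29))
if pick(p): place()
robot.line_to(F(0,-.34,.25)); f=grab_frame("scene"); crop(f,200,460,120,280,3,"pl1.png")
f=grab_frame("top"); crop(f,200,500,110,260,2.6,"pl1t.png")
E
```

```text
[ 0.4753 -0.2814 -2.7866 76.3779 51.9327]
[ 0.5376 -0.4308 -2.3933 77.0227 52.2989]
[ 0.588  -0.2898 -2.5777 76.3054 52.4956]
grab t=13.9 [ 0.588  -0.2898  0.0281] F [-1.1  0.4  1.3] w 0.0519
lift t=14.7 [ 0.5869 -0.2893  0.1485] F [-0.1  1.2 -2.4] w 0.0516
over tray t=15.9 [0.6202 0.0203 0.1692] F [ 0.1  0.1 -1.5] w 0.0518
down t=16.8 [0.6209 0.021  0.0939] F [-0.2 -0.4 -0.4] w 0.0514
released t=17.7 [0.6205 0.0211 0.0935] F [-0.8 -0.1  0.3] w 0.0869
```

View pics/pl1.png

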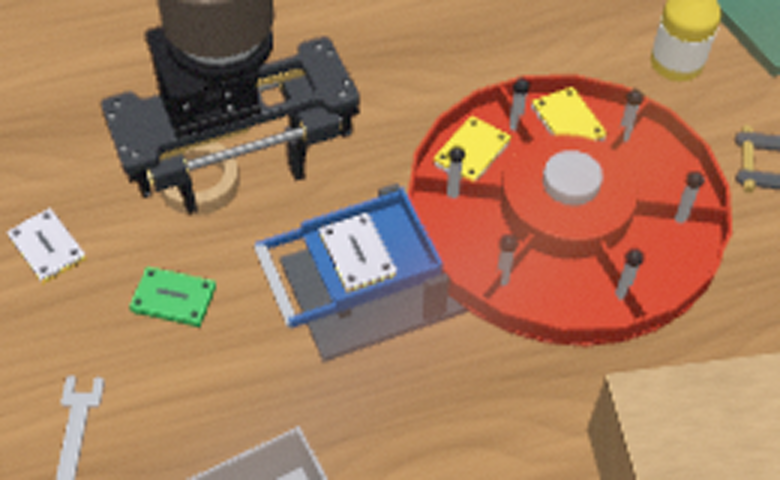

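View pics/pl1t.png

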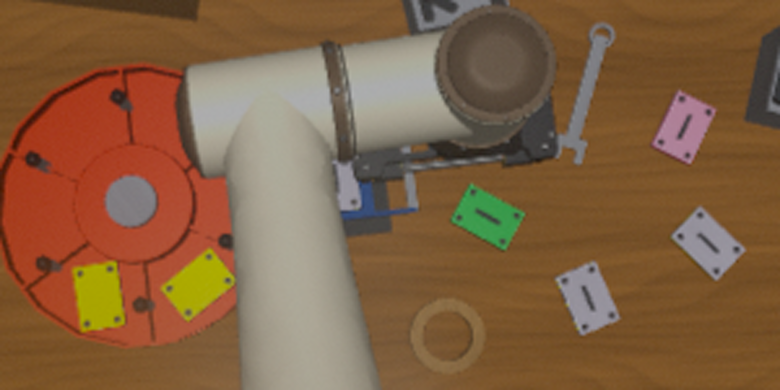

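The plate lies well inside the tray, scene crop (358,250). Next, grip the bar at 45° and swing.

```bash
cat >> h.py <<'E'
def alpha(th): return min(np.pi/4,np.pi/2-th)
def bar_on():
    p,o=barpose(0,np.pi/4,1,off=.10); robot.reach(p,o); st('pre bar')
    p,o=barpose(0,np.pi/4,1); robot.line_to(p,velocity=.12); st('at bar'); robot.grab(20); return st('bar grab')
def swing(t0,t1,n,v=.12):
    for th in np.linspace(t0,t1,n+1)[1:]:
        p,o=barpose(th,alpha(th),1); robot.line_to(p,ori=o,velocity=v)
    return st('th %.2f'%t1)
def bar_off():
    robot.let_go(); p,o=barpose(0,np.pi/4,1,off=.10); robot.line_to(p,velocity=.15); st('off bar')
E
python3 - <<'E'
from h import *
s=bar_on()
if s["grip_width"]<.025:
    s=swing(0,.9,6)
    f=grab_frame("scene"); crop(f,200,460,60,280,3,"sw1.png")
E
```

```text
pre bar t=20.1 [ 0.6354 -0.1405  0.1391] F [0.  0.8 0.8] w 0.0869
at bar t=21.1 [ 0.6294 -0.0702  0.0699] F [-0.4 -0.   0.4] w 0.0872
bar grab t=22.3 [ 0.6289 -0.0694  0.0696] F [-0.7  1.8  1.7] w 0.0108
th 0.90 t=24.3 [ 0.6238 -0.011   0.192 ] F [ 0.2 -7.1  5.9] w 0.0114
```

View pics/sw1.png

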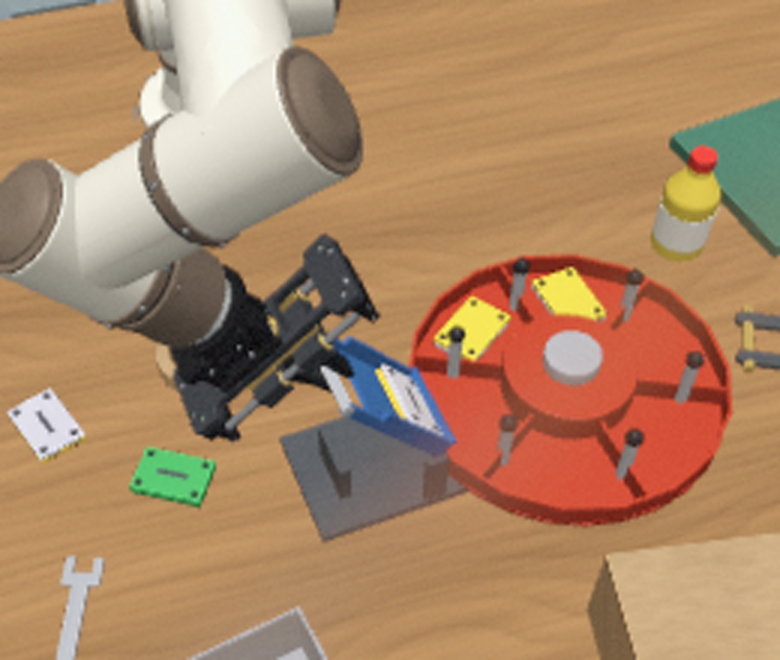

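The tray is lifted, the bar is between the pads, and the plate rests inside. I'll continue the swing.

```bash
python3 - <<'E'
from h import *
s=swing(.9,2.08,8,.15); robot.sleep(.7); st()
f=grab_frame("scene"); crop(f,260,460,60,280,3,"sw2.png")
E
```

```text
th 2.08 t=26.9 [0.607  0.1706 0.2041] F [-2.2  4.6  7.8] w 0.0111
 t=27.6 [0.6072 0.1692 0.205 ] F [-1.7  5.2  8.8] w 0.0113
```

View pics/sw2.png

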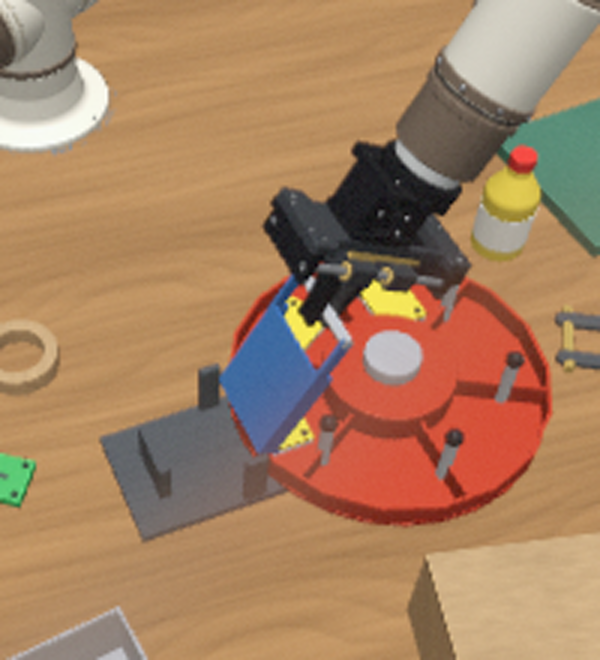

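A yellow face shows in the loader pocket under the tray. I'll swing it back.

```bash
python3 - <<'E'
from h import *
swing(2.08,.9,8,.15); s=swing(.9,0,6,.12); bar_off()
robot.line_to(F(0,-.44,.25))
f=grab_frame("scene"); crop(f,260,460,110,260,3.5,"sw3.png")
f=grab_frame("top"); crop(f,190,500,110,260,2.5,"sw3t.png")
E
```

```text
th 0.90 t=30.1 [ 0.6247 -0.0122  0.1884] F [ 4.6 -3.9  3.5] w 0.0113
th 0.00 t=32.1 [ 0.6275 -0.0675  0.0673] F [3.3 6.  6.2] w 0.0106
off bar t=34.3 [ 0.635  -0.1396  0.1393] F [-0.1  0.8 -0.2] w 0.0869
```

View pics/sw3.png

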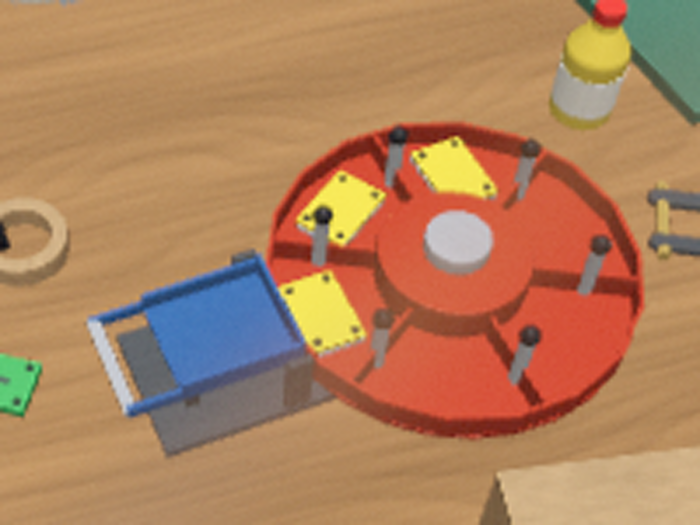

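View pics/sw3t.png

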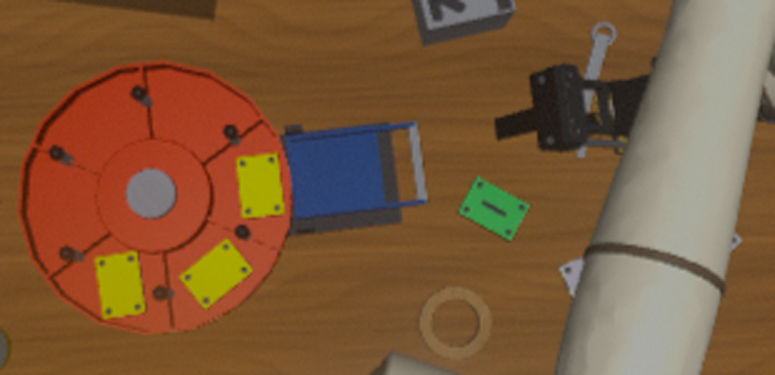

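The first plate is in, yellow up, and the tray is flat. I'll turn again and load the second plate.

```bash
cat >> h.py <<'E'
def yellow(f):
    hsv=cv2.cvtColor(f["color"],cv2.COLOR_RGB2HSV)
    m=((hsv[:,:,0]>22)&(hsv[:,:,0]<38)&(hsv[:,:,1]>180)&(hsv[:,:,2]>100)).astype(np.uint8); m[:120]=0;m[260:]=0;m[:,:195]=0;m[:,320:]=0
    n,l,s,c=cv2.connectedComponentsWithStats(m)
    for i in range(1,n):
        if s[i,4]>80:
            w=px2w(f,*c[i],.042)[:2]-[CX,CY]; v=RF[:2,:2].T@w
            print('yellow area',s[i,4],'r %.3f ang %.1f'%(np.hypot(*v),np.degrees(np.arctan2(v[1],v[0]))))
E
python3 - <<'E'
from h import *
yellow(grab_frame("top"))
turn()
f=grab_frame("top"); yellow(f); crop(f,190,500,110,260,2.5,"u1.png"); P=plates(f)
for p in P: print(np.round(p,4))
E
```

```text
yellow area 387 r 0.127 ang -90.2
yellow area 399 r 0.119 ang -148.9
yellow area 399 r 0.116 ang 150.7
above t=37.4 [0.6496 0.3637 0.19  ] F [-0.3 -0.3 -0.4] w 0.0871
grab t=39.3 [0.6489 0.3651 0.099 ] F [-0.1  0.6  0.5] w 0.0161
turned t=41.3 [0.7176 0.2678 0.099 ] F [-2.1 -0.   0.3] w 0.0162
up t=43.2 [0.7176 0.2671 0.1893] F [-0.   0.3 -1. ] w 0.0872
yellow area 396 r 0.118 ang 90.7
yellow area 392 r 0.127 ang -150.5
yellow area 392 r 0.119 ang 150.9
[ 0.4751 -0.2815 -2.7852 75.9797 51.9761]
[ 0.5376 -0.4309 -2.4012 76.9316 52.1521]
```

View pics/u1.png

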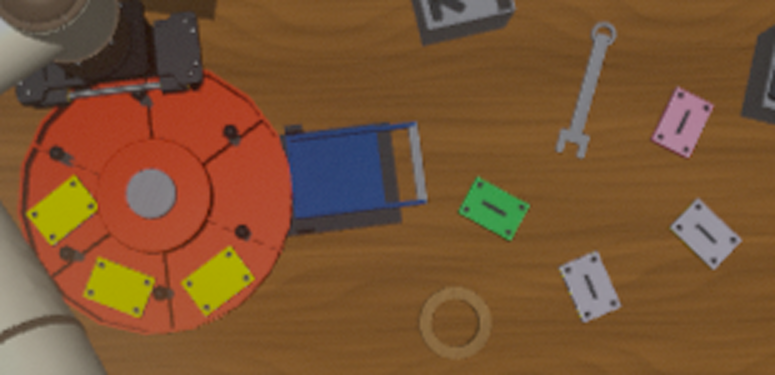

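Three yellow plates are seated in the bin and the loader pocket is empty. I'll pick the second plate, place it and swing, with checks along the way.

```bash
cat >> h.py <<'E'
def cycle(sel,tag):
    robot.reach(F(.0,-.2,.25),down(CA+np.pi/2).as_rotvec())
    f=grab_frame("top"); P=plates(f)
    for p in P: print(np.round(p,4))
    p=min(P,key=lambda p:np.hypot(p[0]-sel[0],p[1]-sel[1]))
    if not (71<p[3]<81 and 48<p[4]<57): print("size odd"); return
    if not pick(p): print("PICK FAIL"); return
    if not place(): return
    robot.line_to(F(0,-.34,.25)); f=grab_frame("scene"); crop(f,200,460,120,280,3,tag+"a.png")
E
python3 - <<'E'
from h import *
cycle((.475,-.2815),"c2")
E
```

```text
[ 0.4752 -0.2815 -2.7905 76.1841 51.9665]
[ 0.5376 -0.4308 -2.3922 77.0798 52.2985]
grab t=47.3 [ 0.4753 -0.2815  0.0281] F [-0.3  0.8  2.1] w 0.0513
lift t=48.1 [ 0.4742 -0.281   0.1487] F [-0.4 -0.1 -1.9] w 0.0519
over tray t=49.3 [0.6199 0.0201 0.1692] F [-0.3 -0.4 -2. ] w 0.0513
down t=50.2 [0.621 0.021 0.094] F [ 0.7 -0.4 -1.8] w 0.0514
released t=51.1 [0.6205 0.021  0.0935] F [-0.3 -0.8 -0.9] w 0.0870
```

View pics/c2a.png

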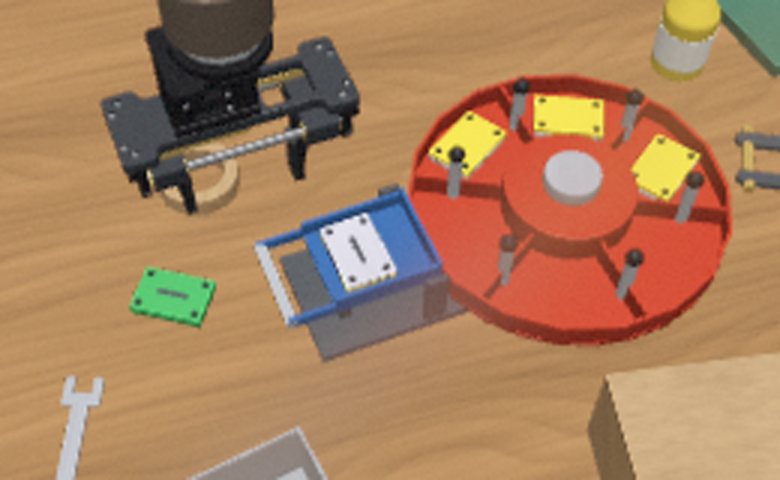

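The plate is in the tray. I'll swing as before, with a check at 0.9.

```bash
cat >> h.py <<'E'
def tip(tag):
    s=bar_on()
    if s["grip_width"]>.025: print('bar grip?'); return
    s=swing(0,.9,6); 
    f=grab_frame("scene"); crop(f,260,460,60,280,2.5,tag+"b.png")
    if not .008<s["grip_width"]<.016: print('lost bar?'); return
    s=swing(.9,2.08,8,.15); robot.sleep(.7)
    f=grab_frame("scene"); crop(f,260,460,60,280,2.5,tag+"c.png")
    if not .008<s["grip_width"]<.016: print('lost bar?'); return
    swing(2.08,.9,8,.15); s=swing(.9,0,6,.12)
    if not .008<s["grip_width"]<.016: print('lost bar?'); return
    bar_off()
    robot.line_to(F(0,-.44,.25))
    f=grab_frame("scene"); crop(f,260,460,110,260,3.5,tag+"d.png"); f=grab_frame("top"); yellow(f)
E
python3 - <<'E'
from h import *
tip("c2")
E
```

```text
pre bar t=53.5 [ 0.6354 -0.1404  0.139 ] F [-0.2  0.7  0.6] w 0.0871
at bar t=54.5 [ 0.6294 -0.0702  0.0699] F [ 0.1 -0.8  1. ] w 0.0868
bar grab t=55.7 [ 0.6289 -0.0694  0.0696] F [-0.9  0.4  1.3] w 0.0112
th 0.90 t=57.7 [ 0.6238 -0.0111  0.1921] F [-0.4 -7.1  6.1] w 0.0112
th 2.08 t=60.2 [0.607  0.1706 0.2043] F [-2.7  5.1  9.5] w 0.0114
th 0.90 t=63.5 [ 0.6248 -0.0125  0.1884] F [ 4.  -3.2  3.6] w 0.0115
th 0.00 t=65.5 [ 0.6273 -0.0674  0.0672] F [1.7 6.7 6. ] w 0.0107
off bar t=67.7 [ 0.635  -0.1396  0.1393] F [-0.9  0.6  0.7] w 0.0869
yellow area 385 r 0.127 ang -90.0
yellow area 402 r 0.118 ang 91.1
yellow area 393 r 0.131 ang -146.9
yellow area 404 r 0.120 ang 151.1
```

View pics/c2d.png

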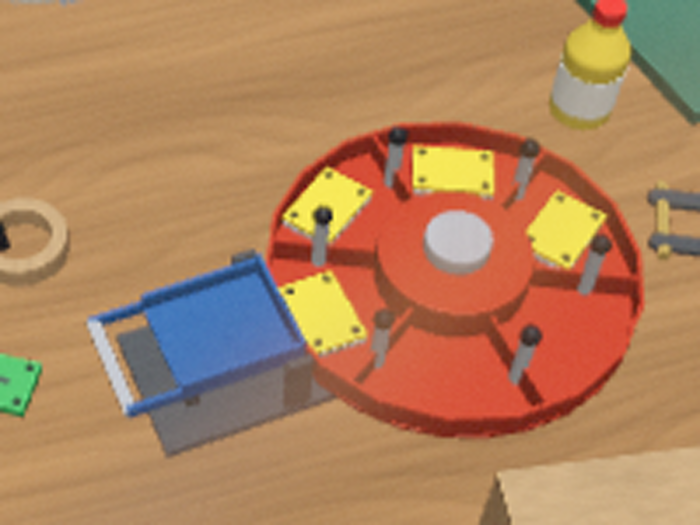

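Second plate seated. Turn the wheel and load the third.

```bash
python3 - <<'E'
from h import *
turn()
f=grab_frame("top"); yellow(f); crop(f,190,500,110,260,2.5,"u2.png")
cycle((.5376,-.4308),"c3")
E
```

```text
above t=70.7 [0.6496 0.3637 0.1901] F [-0.5  0.4  0.1] w 0.0870
grab t=72.6 [0.6488 0.3651 0.099 ] F [0.4 0.7 0.3] w 0.0158
turned t=74.6 [0.7176 0.2679 0.099 ] F [-1.6 -0.1  0.5] w 0.0159
up t=76.5 [0.7176 0.267  0.1892] F [-0.4  0.1 -0.4] w 0.0874
yellow area 385 r 0.117 ang 31.5
yellow area 385 r 0.120 ang 90.8
yellow area 394 r 0.127 ang -150.4
yellow area 391 r 0.132 ang 152.5
[ 0.5376 -0.4308 -2.3933 77.0227 52.2989]
grab t=81.0 [ 0.5377 -0.4308  0.0281] F [ 0.1 -0.3  0.3] w 0.0520
lift t=81.8 [ 0.5367 -0.4301  0.1484] F [-0.8  0.9 -2. ] w 0.0516
over tray t=83.5 [0.6204 0.0204 0.1696] F [-0.6 -0.6  0.8] w 0.0517
down t=84.4 [0.621  0.0211 0.0939] F [ 0.4  0.2 -1.1] w 0.0515
released t=85.3 [0.6205 0.0211 0.0935] F [-0.2 -0.1  0.2] w 0.0867
```

View pics/c3a.png

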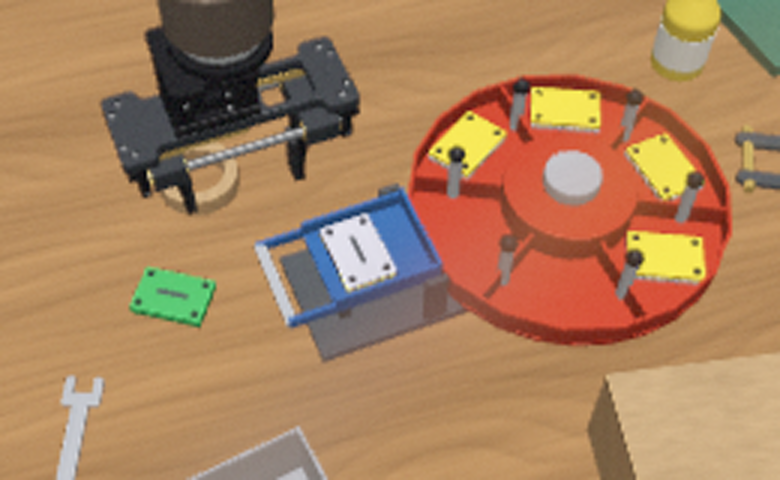

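The third plate is in the tray, crop (358,250).

```bash
python3 - <<'E'
from h import *
tip("c3")
E
```

```text
pre bar t=87.6 [ 0.6353 -0.1405  0.139 ] F [-0.1 -0.1  0.9] w 0.0867
at bar t=88.6 [ 0.6294 -0.0702  0.0699] F [ 0.7 -0.1 -0.8] w 0.0868
bar grab t=89.8 [ 0.6289 -0.0694  0.0696] F [-0.6  1.4  1.1] w 0.0114
th 0.90 t=91.9 [ 0.6237 -0.0111  0.192 ] F [-0.3 -8.1  7.2] w 0.0114
th 2.08 t=94.4 [0.607  0.1706 0.2042] F [-2.3  5.7  9. ] w 0.0116
th 0.90 t=97.6 [ 0.6248 -0.0122  0.1883] F [ 5.1 -2.7  3.5] w 0.0115
th 0.00 t=99.7 [ 0.6274 -0.0674  0.0672] F [1.8 5.2 7. ] w 0.0109
off bar t=101.9 [ 0.635  -0.1396  0.1393] F [ 0.  -0.3 -1.2] w 0.0866
yellow area 390 r 0.118 ang 31.5
yellow area 385 r 0.127 ang -90.2
yellow area 399 r 0.120 ang 91.0
yellow area 400 r 0.127 ang -150.4
yellow area 407 r 0.132 ang 152.5
```

View pics/c3d.png

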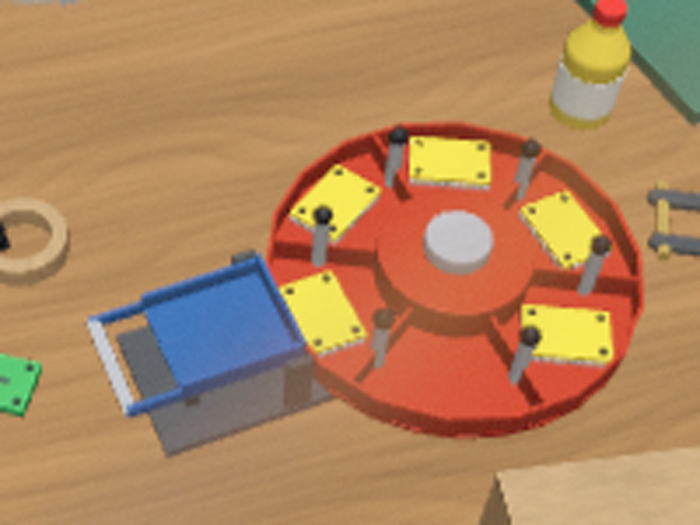

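All five are in the bin. A last turn brings the empty pocket to the loader, then the arm retreats and I check.

```bash
python3 - <<'E'
from h import *
turn()
robot.move_j([-1.071,0.385,0.008,0,-1.194,-0.259]); robot.sleep(1)
f=grab_frame("top"); yellow(f); print(plates(f)); cv2.imwrite("pics/end.png",f["color"][:,:,::-1])
P=[(245.5,147.5),(282.5,163.3),(213,171.3),(287,202.8),(216.8,211.5),(254.3,227)]
for p in P:
    v=RF[:2,:2].T@(px2w(f,*refine_dark(f,*p),.096)[:2]-[CX,CY]); print('peg',np.hypot(*v).round(4),np.degrees(np.arctan2(v[1],v[0])).round(1))
crop(f,190,500,110,260,2.5,"endc.png"); st()
E
```

```text
above t=104.9 [0.6496 0.3637 0.19  ] F [ 0.4  0.5 -0.7] w 0.0869
grab t=106.8 [0.6489 0.3651 0.099 ] F [-0.5  0.8 -0.4] w 0.0165
turned t=108.7 [0.7176 0.2678 0.099 ] F [-2.5  0.9  0.5] w 0.0163
up t=110.7 [0.7176 0.267  0.1893] F [ 0.2  0.1 -1.1] w 0.0869
yellow area 386 r 0.117 ang -28.5
yellow area 390 r 0.121 ang 31.4
yellow area 414 r 0.133 ang 92.7
yellow area 396 r 0.127 ang -150.4
yellow area 407 r 0.128 ang 149.1
[]
peg 0.1204 -0.2
peg 0.1198 -60.2
peg 0.1205 60.0
peg 0.1188 -119.7
peg 0.1205 120.4
peg 0.1188 -179.7
 t=115.4 [ 0.1493 -0.6069  0.2474] F [ 0.2  0.1 -0.8] w 0.0872
```

View pics/end.png

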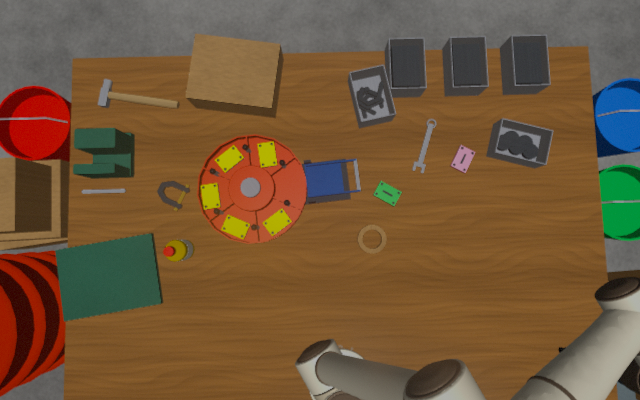

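View pics/endc.png

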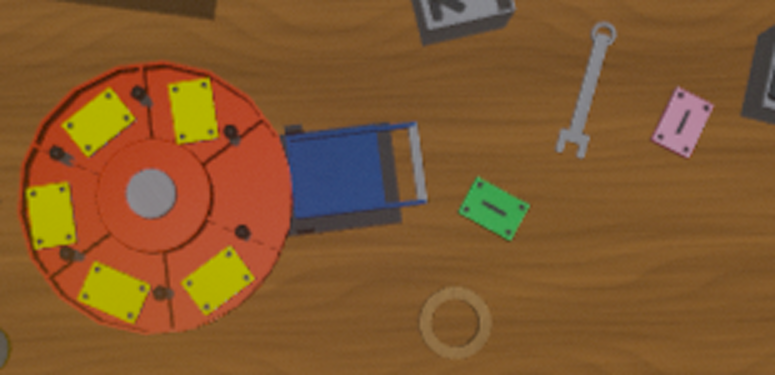

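Five plates lie yellow up in five pockets. The loader pocket is empty, the pegs are on the stops, the tray is flat and the other items are unmoved. Handing in.

```bash
python3 - <<'E'
from bench import job
print(job.close_job())
E
```

```text
the job is handed in; nothing more can be done
None
```

I put all three bare-side-up plates into the bin with the tip tray, yellow side up and one to a pocket. I then turned the wheel a fourth 60° step so that an empty pocket is at the loader, moved the arm clear and handed the job in at about 115 s.

The last pictures were taken before handing in, and they showed:
- **Plates:** five lie yellow up in five pockets, 117–133 mm from the axis, and the loader pocket is empty.
- **Wheel:** the pegs are within 0.5° of the click stops.
- **Tray:** it looks flat.
- **Other things:** the bench objects and the green and pink plates look unmoved.

No check failed. One plate crept outward from about 127 to 133 mm during the wheel turns, still inside the 150 mm limit. I judged that plates and tray lie flat from the pictures, not by measuring it.

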